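Load two specimen cups and stack a tube sleeve for the courier

ROBOT

A 6-joint arm with a two-finger parallel gripper is mounted at the origin on a cart in front of the work surface, level with it; the furniture and walls round the work are solid. World frame = base frame: x ahead of the robot, y to its left, z up, the work surface at z = 0. Lengths are in mm, angles in rad, forces in N, time in s.
With the tool pointing down it reaches from about 275 to 750 mm from the base axis. Payload 10.2 kg.
Tool frame: the origin (TCP) lies at the very end of the fingers, on their centre line; the grasp point (between the pads) lies env.grip_point_offset behind it (env.grip_point_offset is the distance from the TCP to the grasp point, in mm); z points along the fingers, x is the direction in which the jaws open and shut, and the axes are right-handed (so a half turn about z gives the same grasp; the last joint's range is limited). The gripper opens to 85 mm and grips with 20 to 120 N. Pads are 22 mm wide; open, the fingers measure 114 mm over their backs; the gripper's body (76 mm by 85 mm) begins 54 mm behind the grasp point. The pads swing forward as they close: fully open they stand 13 mm farther back than shut.
Start: joints at [-1.47, 0.313, 1.498, -0, 1.331, -0.223], TCP at [167.027, -497.728, 231.294] pointing down, gripper open.
Joint ranges: [-2.94, 2.94], [-0.97, 2.17], [0.19, 2.56], [-1.23, 4.37], [0.02, 3.11], [-2.88, 2.88]. Speed limits (rad/s): [2.39, 2.39, 3.01, 3.14, 3.14, 3.14].

INTERFACE

Orientations are given as a unit quaternion [w, x, y, z].
In Python, from station import env gives the robot as it stands. Calls block until the motion is done:
- env.move_pose(position, orientation): joint-space move of the TCP to a pose.
- env.move_straight(position, rot=None, velocity=150, guard=None): straight line of the TCP; rot=None keeps the orientation; velocity is the mean speed in mm/s. With guard (N) it stops when the force on the tool has changed by that much, and returns True; else False.
- env.move_j(angles): joint-space move.
- env.grip(opening): finger opening in mm; the grip force is fixed at half the most; returns when the fingers have stopped.
- env.wait(seconds).
- env.inverse_kinematics(position, orientation): joint angles nearest the present ones, or None.
- env.grab_frame(name): name is "scene" or "top"; returns the picture (384x512x3 uint8, red, green, blue); there is no depth.
- env.camera_model(name): a dict with "K" (3x3 intrinsics, pixels), "world_to_cam" (4x4, takes a point from world to camera coordinates). Camera axes: x right, y up, looking along -z (the intrinsics and any distortion apply to the point x, -y, -z); pixel columns grow to the right and rows downward; lengths in mm; the calibration is good to about 2 mm. A picture is of the moment at which its call begins. camera_model takes no time and is no camera call.
A pose or a line that the arm cannot do raises env.Unreachable and nothing moves.
- env.hand_in(): hands the job in, once; it reports no verdict.
Readings, each from a call of its own:
- env.read_time_s(): time.
- env.read_joint_positions(): joint angles.
- env.read_joint_vel(): joint speeds.
- env.read_joint_efforts(): joint torques, N m.
- env.read_tcp_pos(): TCP position.
- env.read_orientation(): TCP orientation.
- env.read_wrist_force(): force on the tool from outside, world axes, zero at the start.
- env.read_ft_torque(): the same for the moment, N m.
- env.read_width(): finger opening in mm.
Only numpy, scipy, OpenCV 4.12 (cv2) and the standard library are available. Lean on these libraries where they do the work, as an engineer would, in place of code of your own. Each camera call takes 0.05 s, during which the arm holds its last target. There are 200 camera calls.

TASK

Load the courier docks in this order: stand the orange-lidded specimen cup in the orange dock, then the blue-lidded cup in the blue dock, then cap the blue cup's lid with the grey tube sleeve, and last slide the purple-capped blood tube down the sleeve's bore until its foot is home at the bottom (the level of the red line). Keep the cups upright all the while, leave the green-capped tube in its stand, and let go of everything so that both loads stand upright and still.

Things in the scene. Friction and masses are not known exactly. Their poses are not given: they have to be found in the camera images.
- dock_orange: Fixed dock for a cup: white round foot 84 mm across, orange round well open at the top, outside 76 mm, inside 66 mm across; floor of the well 6 mm above the table, rim 30 mm. Origin: centre of its underside on the table, z up.
- dock_blue: Fixed dock like the other, with a blue well: inside 66 mm across, floor of the well 6 mm and rim 30 mm above the table. Origin: centre of its underside on the table, z up.
- cup_orange: Loose closed specimen cup, white, orange lid: 66 mm high, lid 61 mm across between 52 and 66 mm height, body up to 55 mm across, about 45 g. Grip it across the lid. Origin: centre of its underside, z up.
- cup_blue: Loose closed specimen cup, white, blue lid: 66 mm high, lid 61 mm across between 52 and 66 mm height, body up to 55 mm across, about 45 g. Grip it across the lid. Origin: centre of its underside, z up.
- sleeve: Loose grey tube sleeve, 68 mm high, 70 g: flange 80 mm across, its underside 10 mm and top 16 mm above the origin, a skirt below it (72 mm inside) that fits over a cup lid; on it an upright sleeve 32 mm across (grip there) up to 68 mm. Its 18 mm bore is open at the top and closed at 16 mm, where a red line runs round. Origin: on the axis, at the skirt's lower edge, z up.
- tube_purple: Loose capped blood tube with a purple cap, upright in one hole of the tube stand: 98 mm long, barrel 13 mm across with a round foot, cap 20 mm across over the top 24 mm, 11 g. Origin: its foot, z along the tube to the cap.
- tube_green: Loose capped blood tube with a green cap, upright in the other hole of the stand, not wanted: 115 mm long, cap 20 mm across. Origin: its foot, z along the tube to the cap.
- tube_stand: Fixed white block, 100 mm (x) by 44 mm (y), 55 mm high, with two upright 15.5 mm wide holes 45 mm deep, 30 mm either side of its centre along its x axis; a tube stands in each, leaning up to 3 degrees. Origin: centre of its underside, z up.
Not all that is in view belongs to the job. There is more than one size of the cup_orange; the one meant has the size given above.

How it is judged:
By the outcome, as a careful person would: the job done as asked, in the order asked, and still so for the second after the job is handed in, with the robot touching nothing.
It also fails if it takes over 128 s, if anything falls off the work surface, if the arm or the gripper's body presses on something with over 40 N, if the wrist force passes 120 N, or if a joint passes its speed limit or range.

## Working session

There is one attempt and no reset: what is moved stays moved. The work goes in short steps, each a Python script; the robot and the scene stay as the last script left them, time stands still between calls to the robot, and variables do not carry over. Pictures are saved under pics/ and viewed, about 12 in all and at most 16, crops included, and the job is handed in when it is done.

```bash
ls; mkdir -p pics; python3 - <<'E'
from station import env
import cv2,numpy as np
np.set_printoptions(precision=2,suppress=True)
for n in("scene","top"):
    cv2.imwrite(f"pics/{n}0.png",env.grab_frame(n)[...,::-1]); m=env.camera_model(n); print(n,m)
print(env.grip_point_offset,env.read_time_s(),env.read_width(),env.read_orientation())
E
```

```text
pics
scene {'K': array([[424.49,   0.  , 252.66],
       [  0.  , 424.49, 183.16],
       [  0.  ,   0.  ,   1.  ]]), 'world_to_cam': array([[  -0.59,   -0.81,    0.02,  308.2 ],
       [   0.46,   -0.32,    0.83, -260.28],
       [  -0.67,    0.5 ,    0.55, -796.51],
       [   0.  ,    0.  ,    0.  ,    1.  ]])}
top {'K': array([[460.09,   0.  , 250.6 ],
       [  0.  , 460.09, 189.64],
       [  0.  ,   0.  ,   1.  ]]), 'world_to_cam': array([[   -0.01,    -1.  ,    -0.01,    47.26],
       [    1.  ,    -0.01,     0.06,  -480.98],
       [   -0.06,    -0.01,     1.  , -1156.57],
       [    0.  ,     0.  ,     0.  ,     1.  ]])}
18.700000000000003 0.1 85.58939314946984 [-0.    0.81 -0.58 -0.  ]
```

View pics/scene0.png

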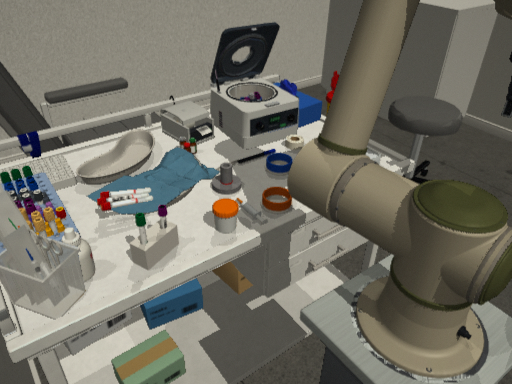

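View pics/top0.png

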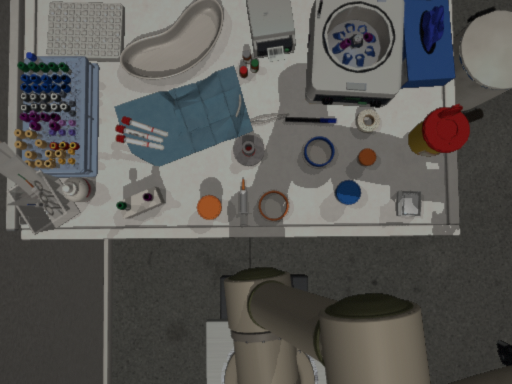

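The top view shows these candidates:
- **Orange cup:** the large lid at (209,207) is about 60 mm across. The small one at (367,157) is about 43 mm, so it's a decoy.
- **Blue cup:** (348,192). The blue bin at the upper right isn't a cup.
- **Docks:** orange ring at (273,206), blue ring at (319,152).
- **Sleeve:** (248,150). The tape roll at (369,119) could be mistaken for it.
- **Tubes:** the stand is at (142,197), with purple at (148,197) and green at (121,205). There are other tubes in the rack on the left.

I'll measure these next and take one close crop.

```bash
cat > h.py <<'E'
from station import env
import cv2,numpy as np
np.set_printoptions(precision=1,suppress=True)
def ray(n,u,v):
    m=env.camera_model(n);K=m["K"];T=np.array(m["world_to_cam"]);R=T[:3,:3]
    d=np.array([(u-K[0,2])/K[0,0],-(v-K[1,2])/K[1,1],-1.]);return -R.T@T[:3,3],R.T@d
def onplane(n,u,v,z):
    c,d=ray(n,u,v);return (c+d*(z-c[2])/d[2])
def tri(u1,u2):
    A=np.zeros((3,3));b=np.zeros(3)
    for n,u in(("top",u1),("scene",u2)):
        c,d=ray(n,*u);d=d/np.linalg.norm(d);P=np.eye(3)-np.outer(d,d);A+=P;b+=P@c
    return np.linalg.solve(A,b)
def proj(n,p):
    m=env.camera_model(n);q=np.array(m["world_to_cam"])@np.r_[p,1];K=m["K"]
    return np.array([K[0,0]*q[0]/-q[2]+K[0,2],K[1,1]*q[1]/q[2]+K[1,2]])
R={"orange":((3,150,110),(18,255,255)),"blue":((100,120,60),(125,255,255)),"purple":((130,60,30),(165,255,255)),"green":((45,80,25),(90,255,255))}
def blobs(img,col,box,amin=15):
    x0,y0,x1,y1=box;h=cv2.cvtColor(img[y0:y1,x0:x1],cv2.COLOR_RGB2HSV)
    m=cv2.inRange(h,*map(np.array,R[col]));cs,_=cv2.findContours(m,cv2.RETR_EXTERNAL,cv2.CHAIN_APPROX_NONE)
    o=[]
    for c in cs:
        if len(c)>=5 and cv2.contourArea(c)>=amin:
            e=cv2.fitEllipse(cv2.convexHull(c)) if len(cv2.convexHull(c))>=5 else cv2.minAreaRect(c)
            o.append((np.array(e[0])+(x0,y0),np.array(e[1]),cv2.boundingRect(c)))
    return o
E
python3 - <<'E'
from h import *
t=env.grab_frame("top");s=env.grab_frame("scene")
for c,z,box in(("orange",66,(190,130,400,230)),("blue",66,(295,130,400,215)),("purple",98,(110,180,175,220)),("green",110,(105,180,175,220))):
    for ce,ax,bb in blobs(t,c,box,6): print("top",c,ce,ax,onplane("top",*ce,z),"z30",onplane("top",*ce,30)[:2], "dia",ax*1090/460)
for c,box in(("purple",(120,195,190,260)),("green",(120,195,190,260)),("orange",(200,180,300,230)),("blue",(250,140,310,190))):
    for ce,ax,bb in blobs(s,c,box,6): print("scene",c,ce,ax,bb)
big=lambda i,b,k:cv2.resize(i[b[1]:b[3],b[0]:b[2],::-1],None,fx=k,fy=k,interpolation=cv2.INTER_CUBIC)
a=big(t,(105,130,235,225),3);b=big(t,(230,130,400,225),3)
b=big(t,(235,130,365,225),3)
c=big(s,(120,150,300,270),2)
A=np.vstack([a,b]);C=np.zeros((A.shape[0],360,3),np.uint8);C[:240]=c
cv2.imwrite("pics/crop1.png",np.hstack([A,C]));print(A.shape)
E
```

```text
top orange [208.9 207. ] [23.3 23.5] [437.4 143.4  66. ] z30 [438.1 147.1] dia [55.3 55.6]
top blue [347.9 192.1] [23.3 23.9] [ 469.9 -194.    66. ] z30 [ 471.7 -201.1] dia [55.3 56.6]
top blue [319.1 150.9] [28.5 29.1] [ 571.3 -126.2   66. ] z30 [ 576.3 -131.1] dia [67.4 69. ]
top purple [147.5 196.6] [7.3 7.6] [462.6 285.4  98. ] z30 [465.6 301.6] dia [17.3 18. ]
top green [121.1 205.2] [6.6 8.8] [442.6 344.5 110. ] z30 [444.7 368.1] dia [15.7 20.8]
scene purple [161.9 210.1] [ 9.4 13.2] (38, 10, 9, 11)
scene green [139.8 219. ] [10.1 15.8] (15, 17, 11, 14)
scene orange [225.3 207.9] [19.5 26.2] (13, 19, 25, 19)
scene orange [239.  200.1] [1.8 5.8] (37, 18, 5, 5)
scene blue [278.  160.6] [23.4 26.9] (17, 9, 25, 24)
(570, 390, 3)
```

View pics/crop1.png

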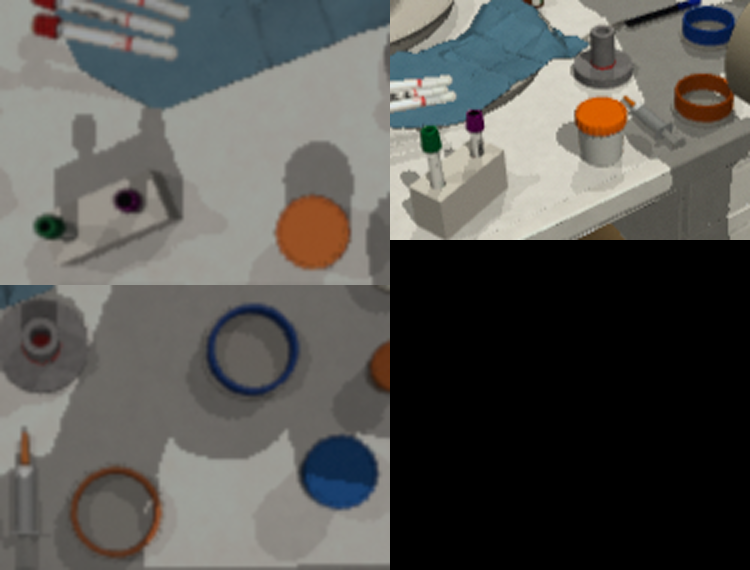

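The crop confirms the large orange lid as the target, the sleeve upright with its red line, and the purple and green tubes in the stand. Next I'll get the orange dock and sleeve positions and cross-check them against the scene view.

```bash
python3 - <<'E'
from h import *
t=env.grab_frame("top");s=env.grab_frame("scene")
R["orange"]=((0,110,60),(18,255,255))
for ce,ax,bb in blobs(t,"orange",(255,185,295,225),20): print("dockO",ce,ax,onplane("top",*ce,30))
for ce,ax,bb in blobs(t,"blue",(295,130,340,172),20): print("dockB",ce,ax,onplane("top",*ce,30))
R["red"]=((165,70,40),(180,255,255))
for n,i,b in(("top",t,(230,130,266,170)),("scene",s,(205,155,250,200))):
    for ce,ax,bb in blobs(i,"red",b,1): print(n,"red",ce,ax,bb)
g=cv2.GaussianBlur(cv2.cvtColor(t[125:175,225:275],cv2.COLOR_RGB2GRAY),(0,0),.8)
g4=cv2.resize(g,None,fx=6,fy=6,interpolation=cv2.INTER_CUBIC)
for r0,r1,z in((88,112,16),(34,48,68)):
    c=cv2.HoughCircles(g4,cv2.HOUGH_GRADIENT,1.5,20,param1=60,param2=12,minRadius=r0,maxRadius=r1)
    if c is not None:
        for q in c[0][:3]:
            u=(q[:2]+.5)/6-.5+225-np.array([0,0]);u=np.array([(q[0]+.5)/6-.5+225,(q[1]+.5)/6-.5+125]);print(z,u,q[2]/6,onplane("top",*u,z))
# overlay predicted in scene
def ring(img,n,c,r,z,col):
    P=np.array([proj(n,[c[0]+r*np.cos(a),c[1]+r*np.sin(a),z]) for a in np.linspace(0,6.3,60)])
    cv2.polylines(img,[np.round(P*64).astype(np.int32)],True,col,1,cv2.LINE_AA,6)
k=4;S=cv2.resize(s[...,::-1],None,fx=k,fy=k,interpolation=cv2.INTER_CUBIC)
def RR(c,r,z,col):
    P=np.array([proj("scene",[c[0]+r*np.cos(a),c[1]+r*np.sin(a),z]) for a in np.linspace(0,6.3,60)])
    cv2.polylines(S,[np.round((P+.5)*k).astype(np.int32)],True,col,1,cv2.LINE_AA)
RR((437.4,143.4),30.5,66,(0,255,0));RR((576.3,-131.1),38,30,(0,255,0))
d=onplane("top",273,206,30);RR(d,38,30,(0,255,0))
f=onplane("top",249,150,16);RR(f,40,16,(0,255,0));RR(f,16,68,(0,255,0));print("sleeve guess",f)
cv2.imwrite("pics/ov.png",S[560:880,800:1200])
E
```

```text
dockO [273.2 205.3] [29.5 29.7] [440.8 -14.1  30. ]
dockB [319.1 150.9] [28.5 29.1] [ 576.3 -131.1   30. ]
16 [235.7 153.7] 15.716667 [573.6  79.5  16. ]
68 [233. 145.] 6.9666667 [588.1  83.7  68. ]
68 [228.7 132.7] 7.191667 [618.4  93.9  68. ]
68 [229. 146.] 6.9666667 [585.7  93.5  68. ]
sleeve guess [582.7  45.5  16. ]
```

View pics/ov.png

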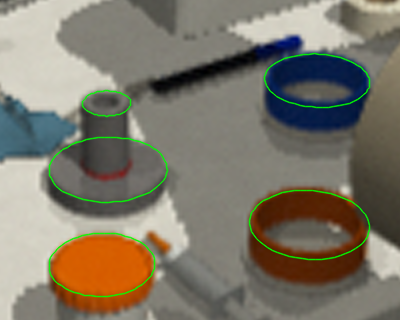

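```bash
cat >> h.py <<'E'
def q(yaw=0.): return [0,np.cos(yaw/2),np.sin(yaw/2),0]
def swing(x,y,z,yaw=0.): env.move_pose([x,y,z],q(yaw))
def line(x,y,z,v=150,guard=None): return env.move_straight([x,y,z],velocity=v,guard=guard)
def st(): print("t",env.read_time_s(),"tcp",env.read_tcp_pos(),"w",env.read_width(),"F",env.read_wrist_force())
E
python3 - <<'E'
from h import *
swing(437.4,143.4,150);st()
print(line(437.4,143.4,35,120,guard=15));st()
env.grip(50);st()
line(437.4,143.4,140);env.wait(.3);st()
for n in("scene","top"):
    i=env.grab_frame(n);np.save(f"pics/{n}.npy",i)
s=np.load("pics/scene.npy");t=np.load("pics/top.npy")
cv2.imwrite("pics/a.png",np.hstack([cv2.resize(s[60:260,120:320,::-1],(400,400)),cv2.resize(t[110:260,150:300,::-1],(400,400))]))
E
```

```text
t 2.7833 tcp [437.7 142.9 150.1] w 85.50842572684698 F [ 0.4 -0.3 -0.2]
False
t 3.8917 tcp [437.8 143.4  35.6] w 85.19793125526488 F [-0.3  0.4  0.1]
t 4.2833 tcp [437.7 143.5  36. ] w 57.27634051131241 F [-3.1  0.2  9.5]
t 5.4333 tcp [437.2 143.4 139.5] w 56.942002631764495 F [ 0.9  0.1 -0.4]
```

View pics/a.png

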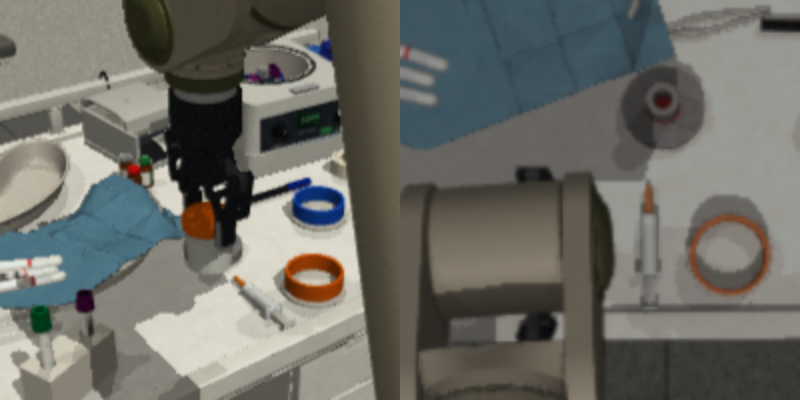

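The orange cup is held level, off the table. Next is placing it in the orange dock.

```bash
python3 - <<'E'
from h import *
line(440.8,-14.1,130)
line(440.8,-14.1,75)
print(line(440.8,-14.1,41,40,guard=6));st()
env.grip(85);st()
line(440.8,-14.1,150)
swing(469.9,-194,150);st()
t=env.grab_frame("top");s=env.grab_frame("scene")
R["orange"]=((3,150,110),(18,255,255))
for ce,ax,bb in blobs(t,"orange",(250,180,300,230),60): print(ce,ax,onplane("top",*ce,72))
cv2.imwrite("pics/b.png",np.hstack([cv2.resize(s[130:260,170:300,::-1],(400,400)),cv2.resize(t[110:240,200:330,::-1],(400,400))]))
E
```

```text
True
t 8.0333 tcp [440.5 -14.   42.1] w 56.9916785551562 F [-1.7  0.9  5.7]
t 8.4333 tcp [440.1 -13.9  41.7] w 84.64723079280299 F [0.4 0.3 0.1]
t 10.0667 tcp [ 469.6 -192.8  149.5] w 85.00773771284655 F [-1.  -0.2 -0.1]
[273.4 206.1] [26.3 29.6] [437.8 -12.9  72. ]
```

View pics/b.png

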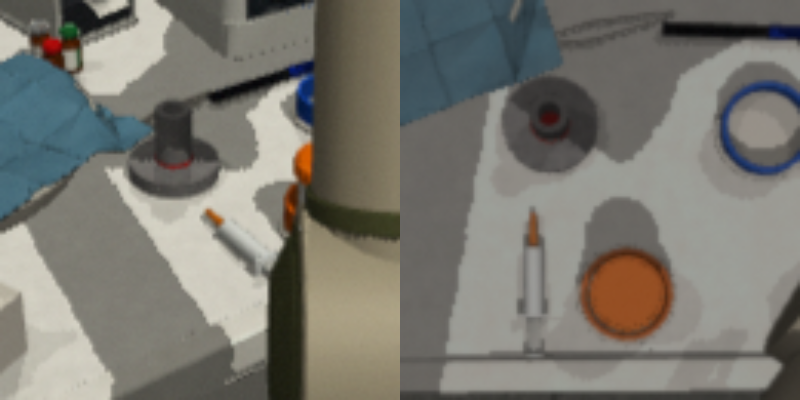

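The orange cup is seated: contact came at +6 mm and it sits centred in the ring. Next is the blue cup.

```bash
python3 - <<'E'
from h import *
x,y=469.9,-194
print(line(x,y,35,120,guard=15));env.grip(50);st()
line(x,y,135)
x,y=576.3,-131.1
line(x,y,135);line(x,y,75)
print(line(x,y,41,40,guard=6));st()
env.grip(85);st()
line(x,y,160)
line(480,150,200,250);st()
t=env.grab_frame("top");s=env.grab_frame("scene")
for ce,ax,bb in blobs(t,"blue",(295,130,345,175),60): print(ce,ax,onplane("top",*ce,72))
cv2.imwrite("pics/c.png",np.hstack([cv2.resize(s[100:230,220:350,::-1],(400,400)),cv2.resize(t[100:230,225:355,::-1],(400,400))]))
E
```

```text
False
t 11.6583 tcp [ 470.3 -194.3   36.1] w 58.03852743361464 F [-2.7  0.9  9.3]
True
t 14.775 tcp [ 576.  -131.    42.2] w 57.83122884144424 F [-1.2  0.3  5.3]
t 15.1667 tcp [ 575.5 -130.7   41.5] w 84.67389975762829 F [0.5 0.7 0.8]
t 17.4583 tcp [480.2 149.3 199.8] w 85.13489118128021 F [ 0.  -1.   0.3]
[318.9 151. ] [28.7 30.1] [ 570.3 -124.9   72. ]
```

View pics/c.png

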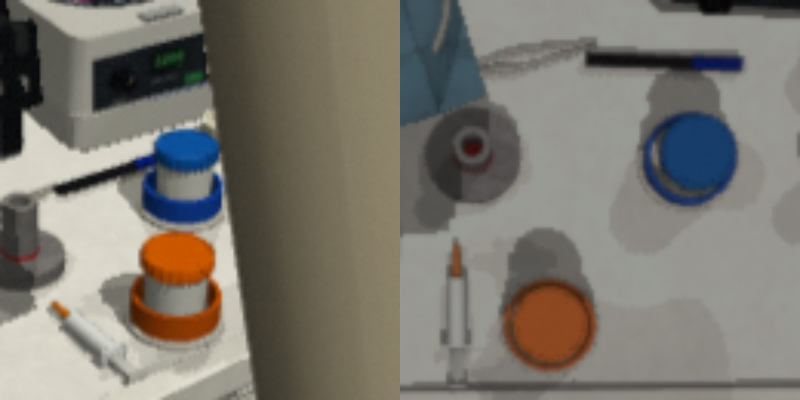

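Both cups are seated upright. The blue lid's top-view centre, about (321.9,148.8), works out to (575.6,−132), which agrees with the place pose. Next is the sleeve.

```bash
python3 - <<'E'
from h import *
a=onplane("top",248.7,149.4,16);b=onplane("top",248.7,148.1,68);print(a,b)
x,y=(a[:2]+b[:2])/2
swing(x,y,160);env.grip(62)
print(line(x,y,29,100,guard=10));env.grip(22);st()
line(x,y,150);st()
x,y=575.8,-131.5
line(x,y,150);env.wait(.3)
t=env.grab_frame("top");s=env.grab_frame("scene")
cv2.imwrite("pics/d.png",np.hstack([cv2.resize(s[80:210,200:330,::-1],(400,400)),cv2.resize(t[90:220,250:380,::-1],(400,400))]))
st();f=env.read_joint_positions()
E
```

```text
[584.3  46.2  16. ] [579.9  45.3  68. ]
False
t 20.4083 tcp [582.4  45.8  29.6] w 30.91762270195312 F [-1.5  0.4  5.5]
t 21.3667 tcp [581.6  45.8 148.9] w 30.950348049136995 F [ 0.4  0.3 -0.3]
t 23.1 tcp [ 575.8 -131.4  150. ] w 30.88345136941659 F [-0.1  0.6 -0.8]
```

View pics/d.png

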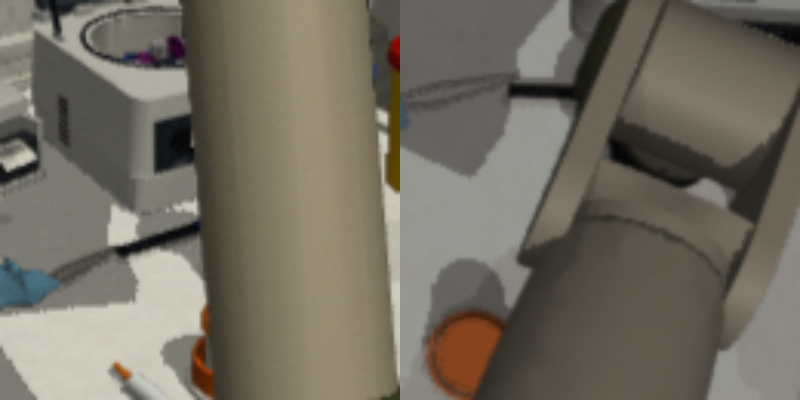

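The arm hides the blue dock from both cameras here, so I'll lower the sleeve by feel. Contact should come at TCP z ≈ 91.5.

```bash
python3 - <<'E'
from h import *
x,y=575.8,-131.5
print(line(x,y,88,40,guard=6));st()
E
```

```text
True
t 24.4417 tcp [ 575.8 -131.5   91.1] w 31.157889710943806 F [-0.6  0.2  4.1]
```

```bash
python3 - <<'E'
from h import *
x,y=575.8,-131.5
env.grip(62);line(x,y,190);st()
swing(462,285,230);st()
t=env.grab_frame("top");s=env.grab_frame("scene")
np.save("pics/t2.npy",t);np.save("pics/s2.npy",s)
cv2.imwrite("pics/e.png",np.hstack([cv2.resize(s[105:205,250:350,::-1],(400,400),interpolation=2),cv2.resize(t[100:200,270:370,::-1],(400,400),interpolation=2)]))
E
```

```text
t 25.6667 tcp [ 575.4 -131.3  189. ] w 62.16750556150914 F [ 0.4  0.7 -0.7]
t 27.2583 tcp [462.5 284.2 229.8] w 61.98169302904963 F [-0.2 -0.  -0.6]
```

View pics/e.png

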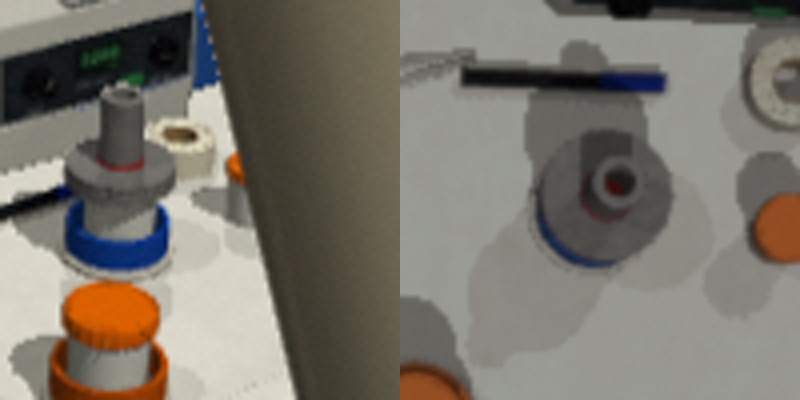

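The sleeve stands level on the blue lid, with the rim at top (323.6,145.4) and scene (280.4,127.9). Next I'll compute the bore, then grip the purple cap and lift it to check its hang.

```bash
python3 - <<'E'
from h import *
print("bore z130",onplane("top",323.6,145.4,130),"tri",tri((323.6,145.4),(280.4,127.9)),"scene pred",proj("scene",[575.8,-131.5,130]),"top pred",proj("top",[575.8,-131.5,130]))
p=tri((147.5,196.6),(161.9,210.1));print("cap",p,onplane("top",147.5,196.6,97))
x,y=(p[:2]+onplane("top",147.5,196.6,97)[:2])/2
swing(x,y,170,.33);env.grip(46)
print(line(x,y,77,80,guard=6));st();env.grip(10);st()
line(x,y,200,100);env.wait(.5);st()
t=env.grab_frame("top");s=env.grab_frame("scene")
np.save("pics/t3.npy",t);np.save("pics/s3.npy",s)
cv2.imwrite("pics/f.png",np.hstack([cv2.resize(s[110:260,90:240,::-1],(600,600),interpolation=2)]))
E
```

```text
bore z130 [ 574.9 -128.   130. ] tri [ 574.1 -128.1  132.6] scene pred [280.7 128.2] top pred [325.1 145. ]
cap [462.9 285.8  98.4] [462.7 285.7  97. ]
False
t 29.3833 tcp [463.1 285.9  77.5] w 46.075245605690824 F [ 0.1  0.2 -0. ]
t 29.7583 tcp [462.9 285.8  77.2] w 16.72992898581773 F [-0.2 -0.4  1. ]
t 31.6417 tcp [462.8 285.8 200. ] w 16.85058070222324 F [-0.6  0.2 -1.5]
```

View pics/f.png

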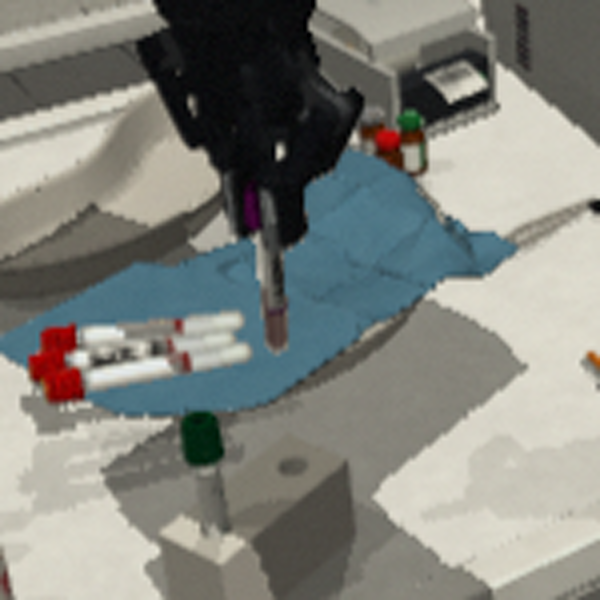

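The tube hangs nearly upright, foot at scene (159.1,195.6). The top view is hidden by the hand, so I'll spin the wrist ±90° to get both components of the foot's offset from the tool axis. I'll refine the bore centre in the same step.

```bash
cat > foot.py <<'E'
from h import *
def foot(s,u0=130,u1=190,v0=160,v1=215):
    h=cv2.cvtColor(s[v0:v1,u0:u1],cv2.COLOR_RGB2HSV);H,S=h[...,0].astype(int),h[...,1].astype(int)
    m=(~((H>88)&(H<112)&(S>60))).astype(np.uint8)
    n,l,stt,c=cv2.connectedComponentsWithStats(m)
    g=np.array(proj("scene",[462.8,285.8,140]))-(u0,v0)
    d=np.hypot(*(c[1:]-g).T);ks=1+np.argsort(d)[:2]
    k=min(ks,key=lambda k:np.min(np.hypot(*(np.argwhere(l==k)[:,::-1]-g).T)))
    return l==k,(u0,v0)
E
python3 - <<'E'
from foot import *
t=np.load("pics/t2.npy")[125:165,300:345];g=cv2.resize(cv2.cvtColor(t,cv2.COLOR_RGB2GRAY),None,fx=8,fy=8,interpolation=cv2.INTER_CUBIC)
c=cv2.HoughCircles(cv2.GaussianBlur(g,(0,0),4),cv2.HOUGH_GRADIENT,1,15,param1=40,param2=8,minRadius=50,maxRadius=66)
if c is not None:
    for k in c[0][:4]:
        u=(k[:2]+.5)/8-.5+np.array([300,125]);print("rim",u,k[2]/8,onplane("top",*u,130))
ims=[np.load("pics/s3.npy")];P=env.read_tcp_pos()
for dy in(np.pi/2,-np.pi/2):
    env.move_pose([462.8,285.8,200],q(.33+dy));env.wait(.3);ims.append(env.grab_frame("scene"));st()
print("pred foot",proj("scene",[462.8,285.8,133]),proj("scene",[462.8,285.8,160]))
out=[]
for k,s in enumerate(ims):
    m,o=foot(s)
    vs=[v for v in range(m.shape[0]) if m[v].sum()>0]
    print(k,[(v+o[1],round(float(np.mean(np.flatnonzero(m[v])))+o[0],1),int(m[v].sum())) for v in vs[-16:]])
    out.append(cv2.resize(s[140:220,120:200,::-1],(266,400),interpolation=2) if 0 else cv2.resize(s[140:220,130:183,::-1],(265,400),interpolation=2))
np.save("pics/s4.npy",ims)
cv2.imwrite("pics/g.png",np.hstack(out))
E
```

```text
rim [311.5 154.9] 7.7625 [553.3 -99.8 130. ]
t 33.4917 tcp [462.8 285.8 200. ] w 17.1764362020587 F [ 0.3  0.2 -0.8]
t 36.4917 tcp [462.8 285.8 200. ] w 16.890031357882332 F [-0.1 -0.9 -0.9]
pred foot [160.5 197. ] [159.1 186.4]
0 [(189, 140.0, 21), (190, 140.0, 21), (191, 140.0, 21), (192, 139.5, 20), (193, 139.0, 19), (194, 139.0, 19), (195, 140.5, 22), (196, 141.0, 23), (197, 141.0, 23), (198, 141.0, 23), (199, 141.0, 23), (200, 140.5, 22), (201, 138.5, 18), (202, 136.0, 13), (203, 133.5, 8), (204, 131.0, 3)]
1 [(189, 140.0, 21), (190, 140.0, 21), (191, 140.0, 21), (192, 139.5, 20), (193, 139.0, 19), (194, 139.0, 19), (195, 140.5, 22), (196, 141.0, 23), (197, 141.0, 23), (198, 141.0, 23), (199, 141.0, 23), (200, 140.5, 22), (201, 138.5, 18), (202, 136.0, 13), (203, 133.5, 8), (204, 131.0, 3)]
2 [(189, 140.0, 21), (190, 140.0, 21), (191, 140.0, 21), (192, 139.5, 20), (193, 139.0, 19), (194, 139.0, 19), (195, 140.5, 22), (196, 141.0, 23), (197, 141.0, 23), (198, 141.0, 23), (199, 141.0, 23), (200, 140.5, 22), (201, 138.5, 18), (202, 136.0, 13), (203, 133.5, 8), (204, 131.0, 3)]
```

View pics/g.png

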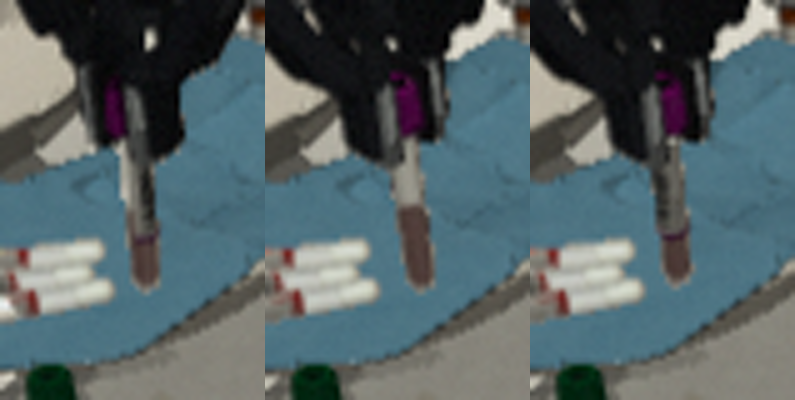

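```bash
python3 - <<'E'
from h import *
ims=np.load("pics/s4.npy");U=[];V=[]
for s in ims:
    b=s[178:205,152:172];h=cv2.cvtColor(b,cv2.COLOR_RGB2HSV).astype(int)
    w=np.clip((b[...,0].astype(float)-b[...,2]+55)/55,0,1)   # drape is blue: soft weight
    r=[(v+178,round(float((w[v]*np.arange(152,172)).sum()/max(w[v].sum(),.1)),2),round(w[v].sum(),1)) for v in range(27)]
    print(r[6:24:2]); U.append(np.mean([x[1] for x in r[8:18]]))
print(U)
e=[]
p0=proj("scene",[462.8,285.8,140])
J=np.array([(proj("scene",[462.8+a,285.8+c,140])-p0)[0] for a,c in((10,0),(0,10))])/10
Rz=lambda a:np.array([[np.cos(a),-np.sin(a)],[np.sin(a),np.cos(a)]])
A=np.array([np.r_[J@Rz(a),1] for a in(0,np.pi/2,-np.pi/2)]);x=np.linalg.solve(A,U);print("offset at yaw .33 (mm):",x[:2],"axis u",x[2],"pred",p0,"J",J*100)
E
```

```text
[(184, 159.37, np.float64(8.4)), (186, 158.84, np.float64(7.8)), (188, 158.81, np.float64(8.1)), (190, 158.9, np.float64(6.8)), (192, 158.83, np.float64(6.7)), (194, 158.77, np.float64(6.6)), (196, 158.16, np.float64(7.0)), (198, 156.56, np.float64(3.5)), (200, 166.84, np.float64(1.1))]
[(184, 160.08, np.float64(8.4)), (186, 159.73, np.float64(7.5)), (188, 160.34, np.float64(7.5)), (190, 160.24, np.float64(7.7)), (192, 160.32, np.float64(7.4)), (194, 160.57, np.float64(6.6)), (196, 159.74, np.float64(7.0)), (198, 157.78, np.float64(3.6)), (200, 166.91, np.float64(1.2))]
[(184, 159.24, np.float64(8.1)), (186, 158.83, np.float64(7.4)), (188, 159.08, np.float64(6.9)), (190, 158.81, np.float64(6.6)), (192, 159.08, np.float64(7.1)), (194, 159.26, np.float64(7.2)), (196, 158.46, np.float64(5.7)), (198, 154.81, np.float64(1.7)), (200, 165.9, np.float64(1.3))]
[np.float64(158.82399999999998), np.float64(160.279), np.float64(159.03799999999998)]
offset at yaw .33 (mm): [-0.4  2.1] axis u 159.6585 pred [160.1 194.3] J [-21.1 -44.2]
```

```bash
python3 - <<'E'
from h import *
print("flange",onplane("top",321.2,148.6,78))
t=np.load("pics/t2.npy");g=cv2.cvtColor(t,cv2.COLOR_RGB2GRAY).astype(int)
print(g[138:154,314:334])
b=cv2.resize(t[125:168,300:345,::-1],None,fx=10,fy=10,interpolation=2)
for r in(9,16):
  P=np.array([proj("top",[574.9+r*np.cos(a),-128+r*np.sin(a),130]) for a in np.linspace(0,6.3,60)]);cv2.polylines(b,[np.round((P-(300,125)+.5)*10).astype(np.int32)],True,(0,255,0),1)
P=np.array([proj("top",[574.9+40*np.cos(a),-128+40*np.sin(a),78]) for a in np.linspace(0,6.3,60)]);cv2.polylines(b,[np.round((P-(300,125)+.5)*10).astype(np.int32)],True,(255,255,0),1)
cv2.imwrite("pics/i.png",b)
E
```

```text
flange [ 575.1 -129.7   78. ]
[[82 62 56 54 55 56 55 55 57 58 57 59 61 62 81 83 81 83 86 94]
 [84 63 56 56 56 56 57 65 76 80 78 78 78 75 83 84 83 83 83 85]
 [83 61 56 56 57 57 66 81 86 86 84 83 84 85 87 85 83 84 83 84]
 [79 61 55 55 57 66 79 86 85 76 68 65 74 85 88 86 84 85 86 88]
 [79 60 53 53 54 76 85 81 63 54 52 50 54 66 85 88 85 86 87 89]
 [82 60 50 43 52 81 84 59 39 34 33 33 41 48 70 86 86 78 86 88]
 [81 59 42 37 67 82 82 46 29 29 26 27 31 32 46 83 86 81 85 85]
 [80 52 35 37 69 83 81 46 27 27 27 25 27 29 41 81 86 81 79 79]
 [82 49 33 36 66 82 81 47 28 24 25 27 26 29 48 83 86 73 76 76]
 [80 46 32 36 60 81 83 59 37 24 27 25 28 37 66 85 85 81 79 78]
 [66 41 33 35 44 71 84 81 61 41 36 33 38 58 81 88 85 83 81 78]
 [68 44 38 37 40 53 80 87 83 78 73 68 73 81 87 85 74 80 80 79]
 [71 48 40 43 42 46 63 81 87 88 86 83 83 85 84 74 75 78 79 78]
 [72 54 46 43 44 46 48 56 71 84 84 82 77 70 73 74 76 77 78 80]
 [75 69 59 48 46 47 47 48 53 60 58 58 58 64 75 77 78 79 81 83]
 [77 75 72 56 48 48 48 48 50 50 51 50 58 73 78 80 81 82 82 82]]
```

View pics/i.png

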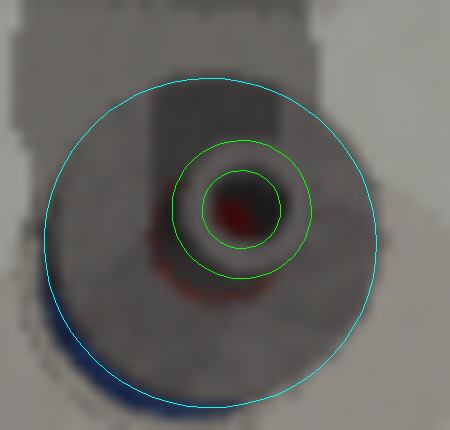

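Intensity profiles put the bore centre at (324.55,145.15) px, which is (575.5,−130.2) mm and within about 1 mm of the release pose. I'm inserting with the foot offset compensated.

```bash
python3 - <<'E'
from h import *
swing(462.8,285.8,235,.33);swing(576,-132.9,235,.33);env.wait(.2)
line(576,-132.9,208,80);env.wait(.3);st()
print(line(576,-132.9,143.5,25,guard=4));st();print(env.read_ft_torque())
E
```

```text
t 40.475 tcp [ 576.1 -132.9  208.3] w 16.7565371273061 F [ 0.2  0.2 -0.2]
True
t 42.9 tcp [ 576.2 -133.1  144.4] w 16.88910941223566 F [-0.5 -0.1  4.5]
[ 0.   0.1 -0. ]
```

Contact came at TCP 144.4, so the foot is at about 77–78 mm and home. I'll release, retreat and check.

```bash
python3 - <<'E'
from h import *
env.grip(46);env.wait(.2);line(576,-132.9,240,100)
swing(400,250,250);env.wait(.5);st()
t=env.grab_frame("top");s=env.grab_frame("scene")
print("cap top pred",proj("scene",[576,-131,176]),proj("top",[576,-131,176]),"cap bottom",proj("scene",[576,-131,152]),"rim",proj("scene",[576,-131,130]))
for ce,ax,bb in blobs(s,"purple",(255,80,310,150),10):print(ce,ax,np.array(bb[:2])+(255,80),bb[2:])
cv2.imwrite("pics/j.png",np.hstack([cv2.resize(s[85:205,235:355,::-1],(400,400),interpolation=2),cv2.resize(t[100:220,250:370,::-1],(400,400),interpolation=2)]))
E
```

```text
t 46.6667 tcp [400.1 250.  250. ] w 45.95232485966036 F [ 1.2 -0.6 -0.6]
cap top pred [281.4 112.9] [328.  141.7] cap bottom [280.9 121. ] rim [280.5 128.2]
[283.6 115.8] [8.9 9.7] [280 111] (8, 10)
[257.   95.3] [5.5 8. ] [255  92] (6, 8)
```

View pics/j.png

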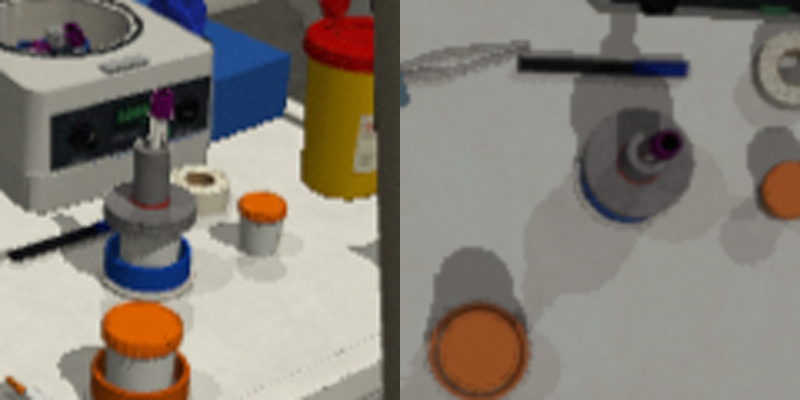

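```bash
python3 - <<'E'
from h import *
s=env.grab_frame("scene");t=env.grab_frame("top")
for ce,ax,bb in blobs(s,"purple",(265,100,300,135),10):c=ce;print("scene",ce)
for ce,ax,bb in blobs(t,"purple",(315,130,345,160),6):print("top",ce,ax,"tri (expect cap mid z~164)",tri(ce,c))
for ce,ax,bb in blobs(t,"green",(105,180,175,220),6):print("green",ce)
print(env.read_time_s());st();env.hand_in()
E
```

```text
scene [283.6 115.8]
top [329.1 143.1] [ 8.6 10.2] tri (expect cap mid z~164) [ 573.5 -135.7  167.1]
46.8667
t 46.8667 tcp [400. 250. 250.] w 46.16804030696919 F [-0.   0.2 -0.6]
the job is handed in; nothing more can be done
```

I completed the whole job in the order you asked and handed it in at 46.9 s of the 128 s allowed. Handing in gave no verdict.

- **Orange cup:** the 61 mm one is in the orange dock. It touched down 6 mm above table level, which is the well floor, and looked upright and centred.
- **Blue cup:** it is in the blue dock, with touchdown again at 6 mm, and stands upright.
- **Sleeve:** it sits level on the blue lid. Contact came at TCP z 91.1 mm against an expected 91.6 mm.
- **Purple tube:** it slid down the bore without catching and stopped at TCP z 144.4 mm, so its foot is at about 77 mm (floor at 78 mm). After release it leans slightly (about 4–5 mm at the cap) within the bore's clearance.
- **Rest of the scene:** the green tube was not touched and still showed upright in the stand after the purple tube was lifted. The gripper is open and well clear, and the loads had not moved between the last two pictures.

**Checks that failed or disagreed:**
- The final two-view estimate put the middle of the purple cap at z 167 mm, about 3 mm above the expected 164 mm. That is near the calibration and blob error, and I trusted the contact depth instead.
- The arm hid both cameras during the sleeve and tube placing, so those two steps were done by feel.
- My last automatic check for the green cap found nothing, probably because the arm was in the way, so I have no later check on it.

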